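Zero the hair-colour reader on its round tile

ROBOT

A 6-joint arm with a two-finger parallel gripper is mounted at the origin on the work surface. World frame = base frame: x ahead of the robot, y to its left, z up, the work surface at z = 0. Lengths are in m, angles in rad, forces in N, time in s.
With the tool pointing down it reaches from about 0.35 to 0.85 m from the base axis. Payload 8.1 kg.
Tool frame: the origin (TCP) lies where the fingers leave the gripper's body, on its centre line; the fingertips stand 84 mm ahead of it and the grasp point (between the pads) lies 65 mm ahead of it; z points along the fingers, y is the line along which they close (so a half turn about z gives the same grasp; the last joint's range is limited). The gripper opens to 93 mm and grips with 3 to 60 N. Pads are 15 mm wide; open, the fingers measure 128 mm over their backs; the gripper's body (75 mm by 188 mm) begins 65 mm behind the grasp point.
Start: joints at [1.236, 0.13, 1.488, -0, 1.523, -0.085], TCP at [0.148, 0.581, 0.303] pointing down, gripper open.
Joint ranges: [-2.96, 2.96], [-0.89, 2.26], [0.02, 2.5], [-1.34, 4.48], [0, 2.73], [-2.66, 2.66]. Speed limits (rad/s): [2.39, 2.39, 2.79, 3.14, 3.14, 3.14].

INTERFACE

Orientations are given as a rotation vector (axis times angle).
In Python, from plant import robot gives the robot as it stands.
- The arm moves only by the shell command python3 -m jog 'ROWS' [FORCE]. ROWS is text: rows parted by semicolons, each of 5 numbers parted by spaces: the opening, from 0 (shut) to 1 (fully open), then the shift along the tool's x, y, z in m, then the turn about the tool's z in degrees. A call has 1 to 10 rows; each row shifts and turns the commanded pose from where the row before left it, along the tool's axes as they then stand; what a row does not reach is not made up. A row lasts 1/12 s, in which the tool goes at most 41.7 mm and 7.16 degrees, less where a joint would pass 70% of its speed; a pose out of reach is approached as far as the arm can. A call with a gripper value outside its range is refused whole. The fingers move at their own pace and stop on an object; FORCE is the grip in N (left out, the last holds). Time passes only in rows, so rows that do not move let the fingers close. It gives the time, the measured TCP pose, the force, the opening and the grip force at its end, in the units of the state.
- robot.read_state(): the state, without advancing time (a new reading comes with each control period).
- robot.read_camera(name): name is "scene" or "top" or "wrist"; returns a dict with "color" (384x512x3 uint8, red, green, blue), "intrinsics" (3x3 intrinsics, pixels), "pose" (4x4, takes a point from camera to world coordinates); the wrist camera has in their place "tool_from_camera" (4x4, takes a point from camera to tool coordinates, whose origin is the TCP and whose axes are the flange's). Camera axes: x right, y down, z forward; pixel columns grow to the right and rows downward; lengths in m; the calibration is good to about 2 mm. The wrist camera is an equidistant fisheye: a pixel r from the principal point sees the ray r / f radians off the axis. A picture is of the moment at which its call begins: read the wrist's pose just before it. There is no depth.
- robot.close_job(): hands the job in; it is judged then, once.
The state is a dict: "t": time; "q": joint angles; "dq": joint speeds; "joint_torque": joint torques, N m; "tool_pos": TCP position; "orientation": TCP orientation; "force": force on the tool from outside, world axes, zero at the start; "wrist_torque": the same for the moment, N m; "opening": finger opening in m; "gripper_force": force on a finger pad.
Only numpy, scipy, OpenCV 4.12 (cv2) and the standard library are available. Lean on these libraries where they do the work, as an engineer would, in place of code of your own. Each camera call takes 0.05 s, during which the arm holds its last target. There are 200 camera calls.

TASK

Zero the hair-colour reader: take it out of its dock and set its nose squarely on the middle of the round white tile on its sloping stand, pressing gently until the sprung nose is more than half way in, and hold it steady like that for two seconds. Then stand the reader back in its dock, fully seated, and let go. Do not touch the stand with the square tile with the reader, do not shift the round tile's board, and leave everything else on the table where it is.

Things in the scene. Friction and masses are not known exactly. Their poses are not given: they have to be found in the camera images.
- reader: hair-colour reader: upright wand, 155 mm, about 0.2 kg, standing nose down in its dock. Origin: centre of the nose face (nose out); z runs up to its tail. From the origin up: steel sprung nose, 24 mm across, 0-13 mm; black barrel, 32 mm across, 13-50 mm; flange, 54 mm across, 50-57 mm, resting on the dock's rim; white flat-sided grip, 40 mm along x, 32 mm along y, 57-152 mm
- nose (a joint): the reader's sprung nose: 0 m fully out, 0.008 m fully in; about 1.5 N to start it, 4.5 N half way, 7.5 N fully in, after which it is hard
- dock: white charging dock, fixed: a cup 66 mm across, 75 mm high, with a 42 mm bore, its floor 12 mm above the table, on a 90 x 80 x 10 mm foot. Origin on the table under the bore's axis, z up. With the reader seated (flange on the rim) the reader's origin is 25 mm above this origin
- stand_round: fixed sloping stand with the ROUND white ceramic tile (40 mm across) on a grey board (110 mm up the slope, 92 mm wide). Foot 130 x 110 x 12 mm, origin on the table under its centre; the board's low edge is at the stand's -x, its upper edge at most 115 mm high
- round_mount (a point): point on the face of the round tile's board (slope 25 to 40 degrees), at the middle of the tile's 50 mm dark round screw-in pad. z: the board's normal, out of the face; x: up the slope; y: across. The tile is parallel to the board and centred on this z axis, but how far its pad is screwed out is not measured: the tile's face is anywhere from 4 to 16 mm above this point
- stand_square: the other stand, alike but with a SQUARE white tile (35 mm) on a square pad; origin on the table under the centre of its foot
- comb: tail comb, plastic, 200 mm long, 26 mm wide, 6 mm thick, lying flat; origin under its middle
- jar: small lidded cream jar, 40 mm across, 45 mm high; origin under its centre
- bowl: black tint bowl, 120 mm across, 55 mm high; origin under its centre
- foil_box: long foil carton, 50 x 300 x 50 mm; origin under its centre
- tint_tube: lying tint tube, about 120 x 36 x 26 mm; origin under its middle
- brush: tint brush lying flat, black handle; origin under its middle
- shampoo: shampoo bottle, 72 mm across, 190 mm high; origin under its centre

How it is judged:
On the way:
1. reader held still (under 20 mm/s, 0.2 rad/s) on the round tile for 1.5 s: square within 0.15 rad, nose centre within 8 mm of the tile's each way, nose pressed in over 4 mm (x of reader in the frame of round_mount between -0.008 and 0.008 m and y of reader in the frame of round_mount between -0.008 and 0.008 m and angle between the z axis of reader and the z axis of round_mount, either way round below 0.15 rad and value of joint nose above 0.004 m and contact force between reader and stand_round above 1 N and linear speed of reader below 0.02 m/s and angular speed of reader below 0.2 rad/s), for 1.5 s.
At the end, for the whole second after the job is handed in: after the reading, the reader stands released and still in its dock, upright within 0.1 rad, seated with its flange on the rim within 4 mm of height and within 12 mm of the dock's axis (horizontal distance between reader and dock below 0.012 m and z of reader in the frame of dock between 0.021 and 0.029 m and angle between reader's own z axis and vertical below 0.1 rad and linear speed of reader below 0.02 m/s and contact force between the fingers and reader below 0.1 N); the robot touches nothing.
It fails at once if the reader is pressed on the round tile's stand with more than 15 N (contact force between reader and stand_round above 15 N).
It fails at once if the reader touches the stand with the square tile (contact force between reader and stand_square above 0.5 N).
It fails at once if the round tile's board is shifted by more than 8 mm (distance of round_mount from where it was at the start of the episode above 0.008 m).
It fails at once if a bystander is moved more than 30 mm (distance of any of comb, jar, bowl, foil_box, tint_tube, brush, shampoo from where it was at the start of the episode above 0.03 m).
It also fails if it takes over 61 s, if anything falls off the work surface, if the arm or the gripper's body presses on something with over 40 N, if the wrist force passes 120 N, or if a joint passes its speed limit or range.

## Working session

There is one attempt and no reset: what is moved stays moved. The work goes in short steps, Python scripts to look and compute and a shell command to move; the robot and the scene stay as the last step left them, time stands still between calls to the robot, and variables do not carry over. Pictures are saved under pics/ and viewed, at most 10 in all, crops included, and the job is handed in when it is done.

```bash
ls; mkdir -p pics; cat > h.py <<'E'
import numpy as np, cv2
from scipy.spatial.transform import Rotation as R
from plant import robot
E
python3 - <<'E'
from h import *
s=robot.read_state(); print(s)
for n in ("scene","top"):
    c=robot.read_camera(n); cv2.imwrite(f"pics/{n}0.png",c["color"][:,:,::-1]); np.savez(f"{n}.npz",**c); print(n,c["intrinsics"],c["pose"])
c=robot.read_camera("wrist"); print(c["tool_from_camera"],c["intrinsics"])
E
```

```text
pics
{'t': 0.0, 'q': array([ 1.23558192e+00,  1.31150958e-01,  1.48931751e+00,  1.10526675e-05,
        1.52300452e+00, -8.53920120e-02]), 'dq': array([-0.00096298,  0.00201384, -0.00026007, -0.00010898, -0.00080777,
       -0.00012352]), 'joint_torque': array([-1.96133937e-03, -5.59849226e+01, -4.91739786e+01,  7.64376065e-02,
        3.61090084e-02, -1.17383697e-04]), 'tool_pos': array([0.14816666, 0.58097076, 0.30167242]), 'orientation': array([-3.91350843e-01, -3.11671407e+00,  2.88455138e-03]), 'force': array([ 0.04889399, -1.08520162,  0.23308358]), 'wrist_torque': array([-0.02350986,  0.01471308,  0.03823184]), 'gripper_force': 0.0, 'opening': 0.09279397953151924}
scene [[402.26621685   0.         259.16388623]
 [  0.         402.26621685 187.91210263]
 [  0.           0.           1.        ]] [[-0.34360754  0.67623089 -0.65164841  1.37355215]
 [ 0.93910551  0.25025274 -0.23548758  0.28991418]
 [ 0.00383282 -0.69288192 -0.72104088  0.91771935]
 [ 0.          0.          0.          1.        ]]
top [[463.59364987   0.         252.70604906]
 [  0.         463.59364987 190.22198   ]
 [  0.           0.           1.        ]] [[ 2.76367833e-02 -9.94314798e-01  1.02831369e-01  4.55738891e-01]
 [-9.99617355e-01 -2.76097976e-02  1.68604071e-03  1.19471889e-02]
 [ 1.16269806e-03 -1.02838618e-01 -9.94697375e-01  1.62732965e+00]
 [ 0.00000000e+00  0.00000000e+00  0.00000000e+00  1.00000000e+00]]
[[ 1.53978128e-03 -9.63997807e-01 -2.65905731e-01  7.39328958e-02]
 [ 9.99998725e-01  1.59684903e-03  1.58082366e-06  4.95439117e-05]
 [ 4.23087399e-04 -2.65905394e-01  9.63999036e-01 -8.20852356e-02]
 [ 0.00000000e+00  0.00000000e+00  0.00000000e+00  1.00000000e+00]] [[297.31863964   0.         252.30000138]
 [  0.         297.31863964 193.9178116 ]
 [  0.           0.           1.        ]]
```

View pics/scene0.png

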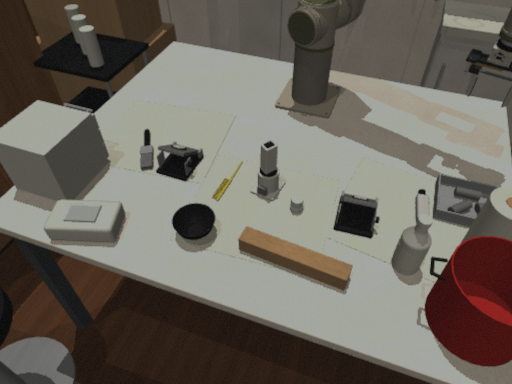

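View pics/top0.png

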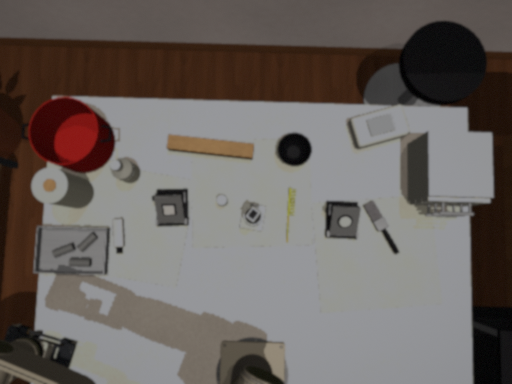

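The scene view shows the reader in its dock at about (268,165). The top view puts the dock at (252,214), the round-tile stand at (343,220), the square-tile stand at (170,208), the jar at (222,200) and the comb at (291,213).

```bash
cat >> h.py <<'E'
def ray(c,uv,z):
    K,P=c["intrinsics"],c["pose"]
    d=P[:3,:3]@np.linalg.inv(K)@np.array([uv[0],uv[1],1.]); o=P[:3,3]
    return o+d*(z-o[2])/d[2]
def proj(c,p):
    P=np.linalg.inv(c["pose"]); q=P[:3,:3]@np.asarray(p)+P[:3,3]; k=c["intrinsics"]@q; return k[:2]/k[2]
E
python3 - <<'E'
from h import *
t=np.load("top.npz"); s=np.load("scene.npz")
a=t["color"][190:250,222:372,::-1]; a=cv2.resize(a,None,fx=5,fy=5,interpolation=cv2.INTER_CUBIC)
b=s["color"][135:205,140:290,::-1]; b=cv2.resize(b,None,fx=4,fy=4,interpolation=cv2.INTER_CUBIC)
b=cv2.copyMakeBorder(b,0,0,0,150,cv2.BORDER_CONSTANT)
cv2.imwrite("pics/c1.png",np.vstack([a,b]))
for n,uv,z in(("reader top",(253,214),.177),("tile",(345,221),.07),("dock",(252,216),.075)): print(n,ray(t,uv,z))
E
```

```text
reader top [0.53094041 0.01141938 0.177     ]
tile [ 0.52156114 -0.29780144  0.07      ]
dock [0.52944476 0.01454348 0.075     ]
```

View pics/c1.png

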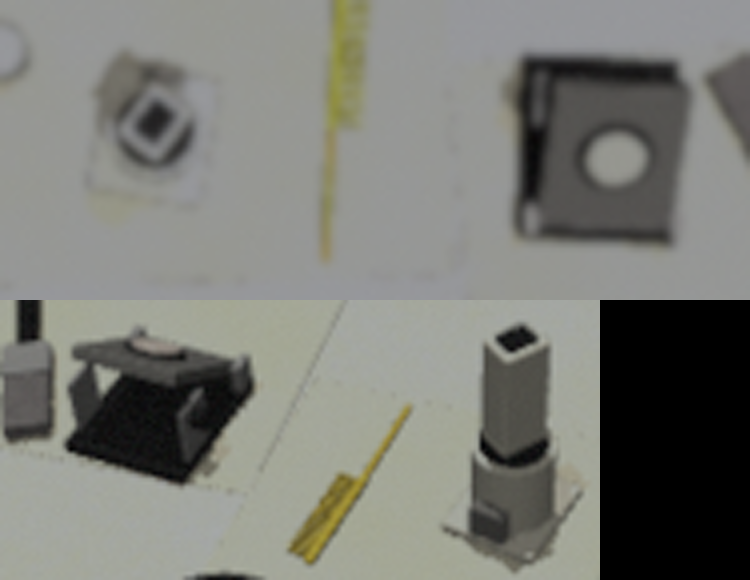

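```bash
python3 -m jog '1 -.032 -.024 0 0;1 -.032 -.024 0 0;1 -.032 -.024 0 0;1 -.032 -.024 0 0;1 -.032 -.024 0 0;1 -.032 -.024 0 0;1 -.032 -.024 0 0;1 -.032 -.024 0 0;1 -.032 -.024 0 0;1 -.032 -.024 0 0'; python3 -m jog '1 0 -.04 0 0;1 0 -.04 0 0;1 0 -.04 0 0;1 0 -.04 0 0;1 0 -.04 0 0;1 0 -.04 0 0;1 0 0 0 0'
```

```text
t: 0.98
tool_pos: [0.3997, 0.2679, 0.3027]
orientation: [0.391, 3.117, 0.0]
force: [0.2, 0.1, 0.2]
opening: 0.0929
gripper_force: 0.0
t: 1.57
tool_pos: [0.3386, 0.0314, 0.3027]
orientation: [0.403, 3.115, -0.004]
force: [-0.1, 0.9, -0.8]
opening: 0.0927
gripper_force: 0.0
```

```bash
cat >> h.py <<'E'
def snap(n):
    s=robot.read_state(); c=robot.read_camera("wrist")
    T=np.eye(4); T[:3,:3]=R.from_rotvec(s["orientation"]).as_matrix(); T[:3,3]=s["tool_pos"]
    np.savez(n+".npz",color=c["color"],K=c["intrinsics"],W=T@c["tool_from_camera"])
    cv2.imwrite(f"pics/{n}.png",c["color"][:,:,::-1])
def wray(c,uv):
    K=c["K"]; x=(uv[0]-K[0,2])/K[0,0]; y=(uv[1]-K[1,2])/K[1,1]; r=np.hypot(x,y)+1e-12
    d=np.array([x/r*np.sin(r),y/r*np.sin(r),np.cos(r)]); return c["W"][:3,3],c["W"][:3,:3]@d
def wproj(c,p):
    q=np.linalg.inv(c["W"])@np.append(p,1.); t=np.arctan2(np.hypot(q[0],q[1]),q[2]); a=np.arctan2(q[1],q[0])
    return np.array([c["K"][0,2]+c["K"][0,0]*t*np.cos(a),c["K"][1,2]+c["K"][1,1]*t*np.sin(a)])
def tri(rays):
    A=sum(np.eye(3)-np.outer(d,d) for o,d in rays); b=sum((np.eye(3)-np.outer(d,d))@o for o,d in rays)
    p=np.linalg.solve(A,b); return p,[np.linalg.norm(np.cross(p-o,d)) for o,d in rays]
E
python3 -c "
from h import *
snap('w1')"
python3 -m jog '1 -.018 -.031 0 0;1 -.018 -.031 0 0;1 -.018 -.031 0 0;1 -.018 -.031 0 0;1 -.018 -.031 0 0;1 -.018 -.031 0 0;1 -.018 -.031 0 0;1 -.018 -.031 0 0;1 0 0 0 0;1 0 0 0 0'
python3 - <<'E'
from h import *
snap('w2')
a=cv2.imread('pics/w1.png');b=cv2.imread('pics/w2.png')
cv2.imwrite('pics/w12.png',cv2.resize(np.hstack([a,b]),(800,300),interpolation=cv2.INTER_AREA))
E
```

```text
t: 2.45
tool_pos: [0.4186, -0.239, 0.3015]
orientation: [-0.393, -3.115, -0.002]
force: [-0.0, -0.3, 0.3]
opening: 0.0931
gripper_force: 0.0
```

View pics/w12.png

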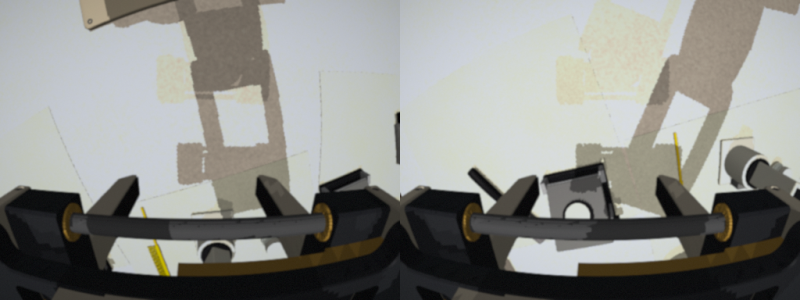

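```bash

python3 -m jog '1 -.039 0 0 0;1 -.039 0 0 0;1 -.039 0 0 0;1 -.039 0 0 0;1 0 0 0 0;1 0 0 0 0;1 0 0 0 0'
python3 -c "
from h import *
snap('w3')"
python3 -m jog '1 -.02 .03 0 0;1 -.01 .03 0 0;1 0 .03 0 0;1 0 .03 0 0;1 0 0 0 0;1 0 0 0 0;1 0 0 0 0'
python3 - <<'E'
from h import *
snap('w4')
a=cv2.imread('pics/w3.png');b=cv2.imread('pics/w4.png')
cv2.imwrite('pics/w34.png',np.hstack([a[0:300,56:456],b[0:300,56:456]]))
E
```

```text
t: 3.08
tool_pos: [0.5693, -0.2754, 0.3025]
orientation: [-0.388, -3.117, -0.001]
force: [-0.5, 0.3, 0.6]
opening: 0.0928
gripper_force: 0.0
t: 3.72
tool_pos: [0.6272, -0.1683, 0.3044]
orientation: [0.39, 3.115, -0.001]
force: [0.3, 0.1, 0.4]
opening: 0.0929
gripper_force: 0.0
```

View pics/w34.png

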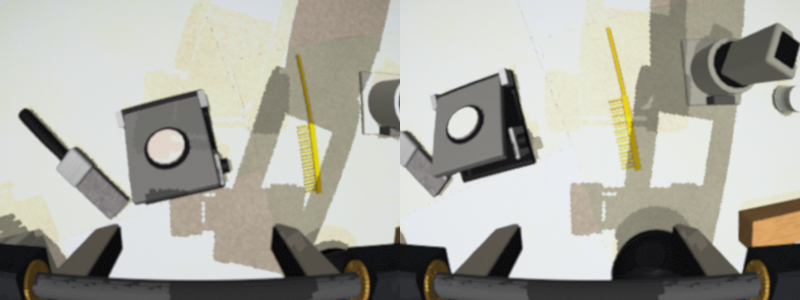

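```bash
python3 - <<'E'
from h import *
a=cv2.imread('pics/w3.png')[80:215,165:300];b=cv2.imread('pics/w4.png')[60:195,76:211]
f=lambda i:cv2.resize(i,(400,400),interpolation=cv2.INTER_CUBIC)
c=cv2.imread('pics/w4.png')[20:120,330:470]
cv2.imwrite('pics/z34.png',np.hstack([f(a),f(b)]))
E
```

```text
(no output)
```

View pics/z34.png

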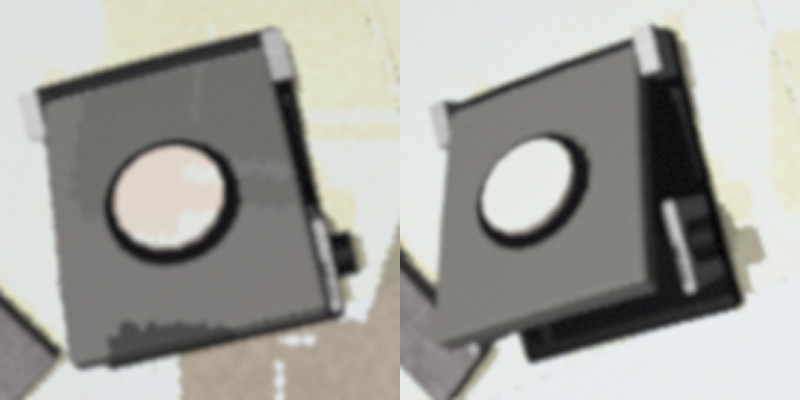

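```bash
python3 - <<'E'
from h import *
A=np.load('w3.npz');B=np.load('w4.npz')
k=135/400
P3=dict(TL=(46,103),TR=(266,52),BR=(330,310),BL=(76,360),tile=(168,196))
P4=dict(TL=(50,110),TR=(240,50),BR=(250,279),BL=(40,337),tile=(127,190))
X={}
for n in P3:
    a=(165+P3[n][0]*k,80+P3[n][1]*k); b=(76+P4[n][0]*k,60+P4[n][1]*k)
    p,e=tri([wray(A,a),wray(B,b)]); X[n]=p; print(n,p.round(4),np.round(e,4))
for a,b in('TL TR','TR BR','BR BL','BL TL'.split()) if 0 else [s.split() for s in('TL TR','TR BR','BR BL','BL TL')]: print(a,b,np.linalg.norm(X[a]-X[b]).round(4))
n=np.cross(X['BL']-X['TR'],X['BR']-X['TL']);n/=np.linalg.norm(n);n*=np.sign(n[2])
print('normal',n,np.degrees(np.arccos(n[2])),'downhill yaw',np.degrees(np.arctan2(n[1],n[0])))
m=sum(X[c] for c in('TL','TR','BR','BL'))/4; print('center',m,'tile above',(X['tile']-m)@n,'lateral',(X['tile']-m)-(X['tile']-m)@n*n)
E
```

```text
TL [ 0.4761 -0.3381  0.0405] [0. 0.]
TR [ 0.4797 -0.2499  0.0325] [0.0005 0.0005]
BR [ 0.5707 -0.2506  0.0957] [0.0006 0.0006]
BL [ 0.5672 -0.3404  0.0944] [0.0002 0.0002]
tile [ 0.5234 -0.2976  0.0695] [0.001 0.001]
TL TR 0.0887
TR BR 0.1108
BR BL 0.0899
BL TL 0.1058
normal [-0.53974559  0.05275714  0.84017342] 32.84156290950925 downhill yaw 174.41738833389604
center [ 0.5233976  -0.29476375  0.06579357] tile above 0.002921180409151005 lateral [ 0.00161032 -0.0030007   0.00122293]
```

```bash

python3 -m jog '1 .003 .04 0 0;1 .003 .04 0 0;1 .003 .04 0 0;1 .003 .04 0 0;1 .003 .04 0 0;1 0 0 0 0;1 0 0 0 0;1 0 0 0 0'
python3 - <<'E'
from h import *
from scipy.optimize import least_squares
snap('w5')
b=cv2.imread('pics/w5.png'); cv2.imwrite('pics/w5z.png',cv2.resize(b[60:260,150:400],(750,600),interpolation=cv2.INTER_CUBIC))
A=np.load('w3.npz');B=np.load('w4.npz');k=135/400
P3=dict(TL=(46,103),TR=(266,52),BR=(330,310),BL=(76,360),tile=(168,196))
P4=dict(TL=(50,110),TR=(240,50),BR=(250,279),BL=(40,337),tile=(127,190))
L=dict(TL=(-.055,-.046,0),TR=(-.055,.046,0),BR=(.055,.046,0),BL=(.055,-.046,0))
def f(v):
    M=R.from_euler('ZY',[v[3],-v[4]]).as_matrix(); r=[]
    for n in P3:
        p=v[:3]+M@np.array(L.get(n,(v[6],v[7],v[5])))
        r+=list(wproj(A,p)-np.array((165+P3[n][0]*k,80+P3[n][1]*k)))+list(wproj(B,p)-np.array((76+P4[n][0]*k,60+P4[n][1]*k)))
    return np.array(r)
s=least_squares(f,[.523,-.295,.066,0,.57,.008,0,0]); v=s.x
print('c',v[:3].round(4),'yaw,slope deg',np.degrees(v[3:5]).round(2),'tile h,dx,dy',v[5:].round(4),'rms',np.sqrt((s.fun**2).mean()).round(2))
M=R.from_euler('ZY',[v[3],-v[4]]).as_matrix(); print('tile',v[:3]+M@[v[6],v[7],v[5]],'n',M[:,2])
E
```

```text
t: 4.43
tool_pos: [0.6626, 0.0278, 0.303]
orientation: [0.392, 3.117, -0.001]
force: [-0.2, 0.5, -0.1]
opening: 0.0931
gripper_force: 0.0
c [ 0.5234 -0.296   0.0618] yaw,slope deg [-1.62 32.63] tile h,dx,dy [ 0.0064  0.0041 -0.0016] rms 0.9
tile [ 0.52337297 -0.29759325  0.06945242] n [-0.53903557  0.01521926  0.84214549]
```

View pics/w5z.png

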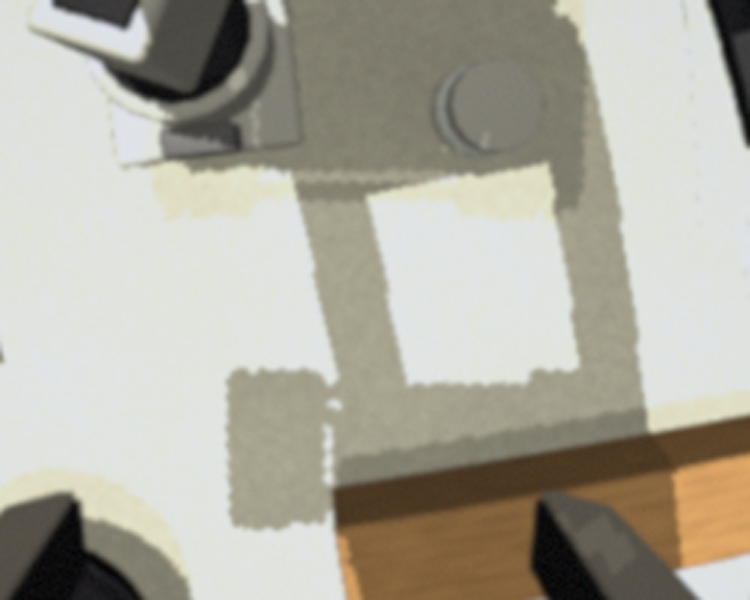

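```bash

python3 - <<'E'
from h import *
A=np.load('w4.npz');B=np.load('w5.npz')
print(wproj(A,[.53,.012,.177]),wproj(B,[.53,.012,.177]))
a=cv2.imread('pics/w4.png')[0:100,400:500];b=cv2.imread('pics/w5.png')[0:100,130:230]
f=lambda i:cv2.resize(i,(400,400),interpolation=cv2.INTER_CUBIC)
cv2.imwrite('pics/z45.png',np.hstack([f(a),f(b)]))
E
```

```text
[440.82556674  46.54320943] [183.87046929  45.39263309]
```

View pics/z45.png

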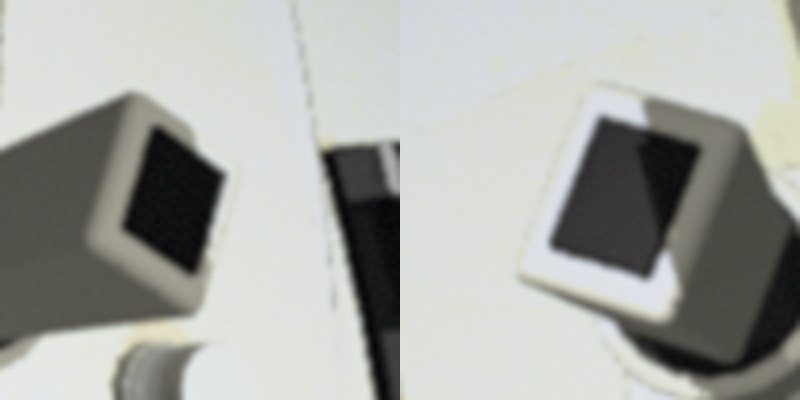

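```bash

python3 - <<'E'
from h import *
def z(c,uv,h=.177):
    o,d=wray(c,uv); return o+d*(h-o[2])/d[2]
A=np.load('w4.npz');B=np.load('w5.npz')
for c,off,pts in((A,400,[(155,127),(225,175),(195,275),(122,225)]),(B,130,[(203,117),(297,148),(250,277),(150,244)]),(B,130,[(195,85),(340,125),(270,320),(118,275)])):
    q=np.array([z(c,(off+u/4,v/4)) for u,v in pts]); e=np.roll(q,-1,0)-q
    print(q.mean(0).round(4),'len',np.linalg.norm(e,axis=1).round(4),'dir',np.degrees(np.arctan2(e[:,1],e[:,0])).round(1))
for pair in zip([(155,127),(225,175),(195,275),(122,225)],[(203,117),(297,148),(250,277),(150,244)]):
    print(tri([wray(A,(400+pair[0][0]/4,pair[0][1]/4)),wray(B,(130+pair[1][0]/4,pair[1][1]/4))]))
s=robot.read_state(); M=R.from_rotvec(s["orientation"]).as_matrix(); print(M.round(3))
E
```

```text
[0.533  0.0145 0.177 ] len [0.0196 0.0253 0.0201 0.0248] dir [  56.1  -35.9 -125.2  142.9]
[0.533  0.0129 0.177 ] len [0.0185 0.0247 0.0197 0.025 ] dir [  52.8  -33.5 -126.2  143.7]
[0.5339 0.0136 0.177 ] len [0.0279 0.0373 0.0295 0.0375] dir [  55.5  -33.3 -124.1  144.3]
(array([0.51767941, 0.0128406 , 0.17820355]), [np.float64(1.2665323582816949e-05), np.float64(1.2665323582628204e-05)])
(array([0.52897963, 0.0276687 , 0.17968405]), [np.float64(0.00023219234339175084), np.float64(0.00023219234339202688)])
(array([0.54912997, 0.0139975 , 0.17853893]), [np.float64(0.00021565110814400357), np.float64(0.000215651108144157)])
(array([ 0.53750106, -0.00191767,  0.17796393]), [np.float64(0.00017052556779774403), np.float64(0.00017052556779772226)])
[[-0.969  0.249  0.   ]
 [ 0.249  0.969 -0.001]
 [-0.    -0.001 -1.   ]]
```

```bash

python3 -m jog '1 .0305 -.0115 0 0;1 .0305 -.0115 0 0;1 .0305 -.0115 0 0;1 .0305 -.0115 0 0;1 0 0 0 6.9;1 0 0 0 6.9;1 0 0 0 6.8;1 0 0 0 0;1 0 0 0 0'; python3 -c "
from h import *
s=robot.read_state(); M=R.from_rotvec(s['orientation']).as_matrix();d=np.array([.533,.0135,.21])-s['tool_pos'];print(M.T@d,np.degrees(np.arctan2(M[1,1],M[0,1])))"
```

```text
t: 5.23
tool_pos: [0.5331, 0.0131, 0.303]
orientation: [0.94, 2.997, -0.0]
force: [0.2, 0.5, -0.7]
opening: 0.0931
gripper_force: 0.0
[0.00032532 0.00029101 0.09302485] 55.163094597034345
```

```bash

python3 -m jog '1 0 0 .024 0;1 0 0 .024 0;1 0 0 .024 0;1 0 0 .021 0;1 0 0 0 0;0 0 0 0 0;0 0 0 0 0;0 0 0 0 0;0 0 0 0 0;0 0 0 0 0' 20;python3 -m jog '0 0 0 0 0;0 0 0 0 0;0 0 0 0 0' 20
```

```text
t: 6.07
tool_pos: [0.5339, 0.0146, 0.2112]
orientation: [0.941, 2.995, 0.001]
force: [-0.2, 0.6, 0.6]
opening: 0.0641
gripper_force: 0.0
t: 6.32
tool_pos: [0.5332, 0.0147, 0.21]
orientation: [0.942, 2.997, 0.0]
force: [-0.4, 0.4, 1.2]
opening: 0.0441
gripper_force: 0.0
```

```bash

python3 -m jog '0 0 0 0 0;0 0 0 0 0;0 0 0 0 0;0 0 0 0 0;0 0 0 0 0' 20
```

```text
t: 6.73
tool_pos: [0.533, 0.0146, 0.2096]
orientation: [-0.942, -2.997, 0.0]
force: [-0.5, -0.7, -0.5]
opening: 0.0321
gripper_force: 20.0
```

```bash

python3 -m jog '0 0 0 -.01 0;0 0 0 -.016 0;0 0 0 -.016 0;0 0 0 0 -6.7;0 0 0 0 -6.7;0 0 0 0 -6.7;0 0 0 0 -6.7;0 0 0 0 -6.7;0 0 0 0 0;0 0 0 0 0' 20
python3 -c "
from h import *
s=robot.read_state(); M=R.from_rotvec(s['orientation']).as_matrix();print(np.degrees(np.arctan2(M[1,1],M[0,1])), s['tool_pos'], M[:,2])"
```

```text
t: 7.57
tool_pos: [0.5332, 0.0147, 0.2521]
orientation: [0.044, 3.141, 0.0]
force: [0.1, 0.9, -3.0]
opening: 0.0321
gripper_force: 20.0
88.37943033353926 [0.53315104 0.01474099 0.25208324] [ 9.77144186e-05  1.30286827e-04 -9.99999987e-01]
```

```bash

python3 -m jog '0 .008 0 0 0;0 .004 0 0 0;0 .004 0 0 0;0 .004 0 0 0;0 .004 0 0 0;0 .004 0 0 0;0 .004 0 0 0;0 .004 0 .001 0;0 .004 0 0 0;0 0 0 0 0' 20
python3 - <<'E'
from h import *
for n in ("scene","top"):
    c=robot.read_camera(n); cv2.imwrite(f"pics/{n}1.png",c["color"][:,:,::-1])
s=cv2.imread('pics/scene1.png')[100:200,220:320]; cv2.imwrite('pics/s1z.png',cv2.resize(s,(500,500),interpolation=cv2.INTER_CUBIC))
E
```

```text
t: 8.4
tool_pos: [0.4925, 0.0157, 0.2507]
orientation: [-0.039, -3.141, 0.0]
force: [0.0, 0.8, -0.4]
opening: 0.0321
gripper_force: 20.0
```

View pics/s1z.png

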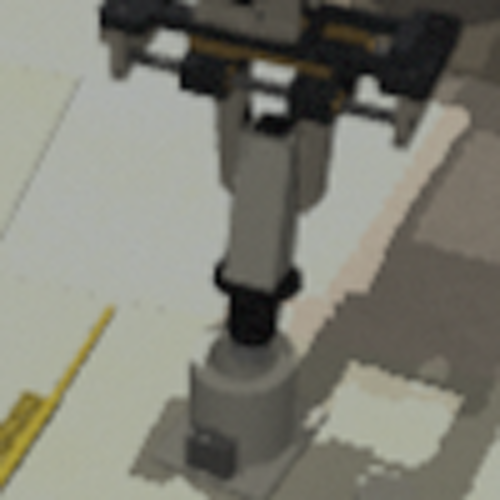

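The reader's nose is still in the cup (crop around (250,345)), with the flange at (258,278) and the tail at (265,125). I'll compare this with the projections for candidate tilts.

```bash
cat >> h.py <<'E'
def cands(c,off,sc,piv,tool_x,gz=.1196,degs=(0,8,16,24,32,40)):
    for d in degs:
        a=np.radians(d); ax=np.array([tool_x[0]*np.sin(a),tool_x[1]*np.sin(a),np.cos(a)])
        print(d,[((proj(c,piv+(z-gz)*ax)-off)*sc).round(0) for z in(0,.0535,.152)])
E
python3 - <<'E'
from h import *
c=np.load('scene.npz'); cands(c,np.array([220,100]),5,np.array([.4925,.0157,.1857]),(-1,.03))
E
```

```text
0 [array([263., 320.]), array([266., 255.]), array([271., 123.])]
8 [array([254., 336.]), array([260., 264.]), array([273., 119.])]
16 [array([244., 349.]), array([255., 270.]), array([276., 116.])]
24 [array([235., 358.]), array([250., 275.]), array([279., 114.])]
32 [array([227., 365.]), array([245., 278.]), array([281., 113.])]
40 [array([219., 368.]), array([241., 279.]), array([283., 114.])]
```

```bash

python3 -m jog '0 .005 0 .001 0;0 .005 0 .001 0;0 .005 0 .0015 0;0 .005 0 .002 0;0 .005 0 .002 0;0 .0055 0 .0025 0;0 0 0 0 0;0 0 0 0 0' 20
python3 - <<'E'
from h import *
s=robot.read_state();print(s['force'])
for n in ("scene","top"):
    c=robot.read_camera(n); cv2.imwrite(f"pics/{n}2.png",c["color"][:,:,::-1])
# automated: diff of scene2 vs scene1 is unreliable; find dark flange blob
c=cv2.imread('pics/scene2.png'); g=c.max(2)[100:200,220:320]
print(cv2.connectedComponentsWithStats((g<45).astype('uint8'))[2:])
cands(np.load('scene.npz'),np.array([220,100]),1,s['tool_pos']+[0,0,-.065],(-1,.03))
E
```

```text
t: 9.17
tool_pos: [0.4618, 0.0164, 0.2401]
orientation: [-0.039, -3.14, -0.0]
force: [0.9, -0.7, -1.7]
opening: 0.0315
gripper_force: 20.0
[ 0.9009688  -0.73122079 -1.67327946]
(array([[   0,    0,  100,  100, 9230],
       [  25,    0,   70,   22,  541],
       [  30,    8,    2,    1,    2],
       [  40,    8,   13,    9,   76],
       [  53,   14,    1,    1,    1],
       [  58,   15,    1,    1,    1],
       [  76,   19,    1,    1,    1],
       [  52,   20,    1,    1,    1],
       [  56,   21,    6,    2,    9],
       [  80,   20,    1,    1,    1],
       [  45,   52,   16,   16,  137]], dtype=int32), array([[48.29891658, 52.18028169],
       [69.97042514,  7.36783734],
       [30.5       ,  8.        ],
       [45.22368421, 11.47368421],
       [53.        , 14.        ],
       [58.        , 15.        ],
       [76.        , 19.        ],
       [52.        , 20.        ],
       [58.66666667, 21.44444444],
       [80.        , 20.        ],
       [51.10948905, 60.00729927]]))
0 [array([56., 60.]), array([56., 48.]), array([58., 22.])]
8 [array([54., 63.]), array([55., 49.]), array([58., 21.])]
16 [array([52., 66.]), array([54., 50.]), array([59., 20.])]
24 [array([51., 68.]), array([53., 51.]), array([59., 20.])]
32 [array([49., 69.]), array([53., 52.]), array([60., 20.])]
40 [array([47., 69.]), array([52., 52.]), array([60., 20.])]
```

```bash

python3 -m jog '0 .004 0 -.01 0;0 .004 0 -.015 0;0 0 0 -.03 0;0 0 0 -.03 0;0 0 0 0 0' 30
python3 -c "
from h import *
print(robot.read_state()['q'].round(2))"
```

```text
t: 9.68
tool_pos: [0.4561, 0.0165, 0.3325]
orientation: [0.038, 3.134, -0.001]
force: [1.3, -0.2, -0.4]
opening: 0.032
gripper_force: 30.0
[-0.08 -0.28  1.83  0.    1.59 -1.62]
```

```bash

python3 -m jog '0 0 0 0 7;0 0 0 0 7;0 0 0 0 7;0 0 0 0 7;0 0 0 0 7;0 0 0 0 7;0 0 0 0 7;0 0 0 0 7;0 0 0 0 7;0 0 0 0 7'
python3 -m jog '0 0 0 0 7;0 0 0 0 7;0 0 0 0 0;0 0 0 0 0'
python3 - <<'E'
from h import *
s=robot.read_state();M=R.from_rotvec(s['orientation']).as_matrix()
im=[]
for n,(u,v) in (("scene",(220,90)),("top",(210,170))):
    c=robot.read_camera(n); im.append(cv2.resize(c["color"][v:v+100,u:u+100,::-1],(400,400),interpolation=cv2.INTER_CUBIC)); print(n)
    cands(c,np.array([u,v]),4,s['tool_pos']+[0,0,-.065],M[:2,0])
cv2.imwrite('pics/st3.png',np.hstack(im))
E
```

```text
t: 10.52
tool_pos: [0.454, 0.0167, 0.3253]
orientation: [-1.84, -2.544, 0.002]
force: [0.0, -0.2, -1.6]
opening: 0.0319
gripper_force: 30.0
t: 10.85
tool_pos: [0.4543, 0.0167, 0.3254]
orientation: [-2.125, -2.312, 0.001]
force: [-0.3, 0.8, -1.3]
opening: 0.0319
gripper_force: 30.0
scene
0 [array([231., 192.]), array([233., 135.]), array([239.,  20.])]
8 [array([209., 187.]), array([221., 133.]), array([245.,  22.])]
16 [array([189., 180.]), array([209., 128.]), array([251.,  24.])]
24 [array([169., 171.]), array([198., 123.]), array([257.,  27.])]
32 [array([150., 159.]), array([188., 116.]), array([263.,  30.])]
40 [array([133., 146.]), array([178., 109.]), array([268.,  34.])]
top
0 [array([163., 274.]), array([162., 274.]), array([162., 275.])]
8 [array([184., 273.]), array([174., 274.]), array([156., 275.])]
16 [array([204., 272.]), array([186., 273.]), array([150., 275.])]
24 [array([224., 271.]), array([198., 272.]), array([144., 276.])]
32 [array([243., 270.]), array([208., 272.]), array([138., 276.])]
40 [array([261., 269.]), array([218., 271.]), array([133., 276.])]
```

View pics/st3.png

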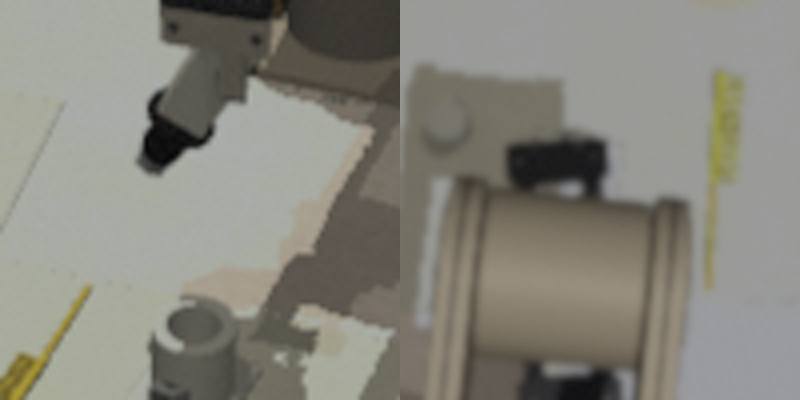

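The scene crop shows the reader leaning about 30° in the fingers, with the nose at (151,163) and the flange centre at (182,116). A silhouette fit of the dark flange and barrel should give the angle.

```bash
cat > fit.py <<'E'
from h import *
from scipy.optimize import minimize
def run():
    s=robot.read_state();M=R.from_rotvec(s['orientation']).as_matrix();tx=M[:,0];ty=M[:,1];piv=s['tool_pos']+[0,0,-.065]
    c=robot.read_camera("scene"); u0,v0=220,100; S=6
    g=cv2.resize(c["color"][v0:v0+50,u0:u0+60].max(2),None,fx=S,fy=S,interpolation=cv2.INTER_CUBIC)
    mask=(g<60).astype('uint8'); n,l,st,ce=cv2.connectedComponentsWithStats(mask)
    # blob nearest to expected flange
    e=proj(c,piv-[0,0,.066])-[u0,v0]; ok=[i for i in range(1,n) if 1500<st[i,4]<9000 and st[i,1]>3]
    print([(st[i].tolist(),ce[i].round(0).tolist()) for i in ok])
    i=min(ok,key=lambda i:np.linalg.norm(ce[i]/S-e)); m=l==i
    th=np.linspace(0,2*np.pi,40)
    def sil(t,lat,dx,dy):
        ax=tx*np.sin(t)*np.cos(lat)+ty*np.sin(lat)+np.array([0,0,1])*np.cos(t)*np.cos(lat); e1=np.cross(ax,ty);e1/=np.linalg.norm(e1);e2=np.cross(ax,e1)
        im=np.zeros(m.shape,'uint8')
        for za,zb,r in((.013,.05,.016),(.05,.057,.027)):
            p=[(proj(c,piv+(z-.1196)*ax+r*(np.cos(a)*e1+np.sin(a)*e2))-[u0,v0]+[dx,dy])*S for z in(za,zb) for a in th]
            cv2.fillConvexPoly(im,cv2.convexHull(np.array(p,np.float32)).astype(int),1)
        gr=np.zeros(m.shape,'uint8'); p=[(proj(c,piv+(z-.1196)*ax+a*.020*e1+b*.016*e2)-[u0,v0]+[dx,dy])*S for z in(.057,.15) for a in(-1,1) for b in(-1,1)]
        cv2.fillConvexPoly(gr,cv2.convexHull(np.array(p,np.float32)).astype(int),1)
        return (im>0)&(gr==0)
    def cost(v):
        k=sil(np.radians(v[0]),np.radians(v[1]),v[2],v[3]); return 1-(k&m).sum()/(k|m).sum()
    b=min((minimize(cost,[t,0,0,0],method='Nelder-Mead',options=dict(initial_simplex=np.array([[t,0,0,0],[t+6,0,0,0],[t,5,0,0],[t,0,2,0],[t,0,0,2]]))) for t in(22,28,34)),key=lambda r:r.fun)
    print('tilt,lat,dx,dy',b.x.round(2),'1-IoU',round(b.fun,3))
    print([(t,round(min(minimize(lambda w:cost([t,0,*w]),[0,0],method='Nelder-Mead',options=dict(initial_simplex=[[0,0],[2,0],[0,2]])).fun for _ in[0]),3)) for t in range(20,42,2)])
run()
E
python3 fit.py
```

```text
[([214, 80, 104, 116, 4717], [250.0, 148.0])]
tilt,lat,dx,dy [30.78 -0.59 -1.49 -0.48] 1-IoU 0.242
[(20, np.float64(0.263)), (22, np.float64(0.233)), (24, np.float64(0.224)), (26, np.float64(0.215)), (28, np.float64(0.222)), (30, np.float64(0.233)), (32, np.float64(0.259)), (34, np.float64(0.292)), (36, np.float64(0.324)), (38, np.float64(0.35)), (40, np.float64(0.379))]
```

```bash
cat > fit2.py <<'E'
from h import *
from scipy.optimize import minimize
def run():
    s=robot.read_state();M=R.from_rotvec(s['orientation']).as_matrix();tx=M[:,0];ty=M[:,1];piv=s['tool_pos']+[0,0,-.065]
    c=robot.read_camera("scene"); S=6
    e=proj(c,piv-[0,0,.066]); u0,v0=int(e[0])-32,int(e[1])-22; W,H=52,40
    g=c["color"][v0:v0+H,u0:u0+W].mean(2).astype(float)
    tip=proj(c,piv-[0,0,.026])[1]-v0
    th=np.linspace(0,2*np.pi,40)
    def lay(t,lat,dx,dy):
        ax=tx*np.sin(t)*np.cos(lat)+ty*np.sin(lat)+np.array([0,0,1])*np.cos(t)*np.cos(lat); e1=np.cross(ty,ax);e1/=np.linalg.norm(e1);e2=np.cross(ax,e1)
        im=np.zeros((H*S,W*S),'uint8')
        def hull(pts,v):
            p=[(proj(c,piv+(z-.1196)*ax+a*e1+b*e2)-[u0,v0]+[dx+.5,dy+.5])*S for a,b,z in pts]
            cv2.fillConvexPoly(im,cv2.convexHull(np.array(p,np.float32)).astype(int),v)
        cyl=lambda r,za,zb:[(r*np.cos(a),r*np.sin(a),z) for z in(za,zb) for a in th]
        hull(cyl(.012,0,.013),1); hull(cyl(.016,.013,.05),2); hull(cyl(.027,.05,.057),2)
        hull([(a*.02,b*.016,z) for a in(-1,1) for b in(-1,1) for z in(.057,.13)],3)
        return [cv2.resize(cv2.GaussianBlur((im==k).astype(np.float32),(0,0),.6*S),(W,H),interpolation=cv2.INTER_AREA) for k in range(4)]
    wt=np.ones((H,W)); wt[:max(0,int(tip)),:]=0
    ys,xs=np.mgrid[:H,:W]; q=proj(c,piv-.066*np.array([0,0,1])+.03*-tx)-[u0,v0]; wt*=np.hypot(xs-q[0],ys-q[1])<17
    def cost(v):
        A=np.stack([a[wt>0] for a in lay(np.radians(v[0]),np.radians(v[1]),v[2],v[3])],1); b=g[wt>0]
        x,*_=np.linalg.lstsq(A,b,rcond=None); return np.sqrt(((A@x-b)**2).mean())
    f=lambda t:minimize(lambda w:cost([t,0,*w]),[-1,0],method='Nelder-Mead',options=dict(initial_simplex=[[-2,-1],[1,0],[0,2]]))
    for t in range(14,44,3): r=f(t); print(t,round(r.fun,2),r.x.round(2))
run()
E
python3 fit2.py
```

```text
14 43.06 [ 0.86 17.09]
17 25.81 [-7.63 -3.56]
20 21.26 [-6.21 -3.15]
23 16.65 [-4.91 -2.66]
26 13.39 [-3.57 -1.97]
29 13.5 [-2.48 -1.11]
32 17.18 [-1.54 -0.33]
35 22.11 [-0.32  0.53]
38 27.22 [0.75 1.56]
41 31.44 [1.66 2.54]
```

```bash
cat >> h.py <<'E'
def goto(p):
    s=robot.read_state(); M=R.from_rotvec(s['orientation']).as_matrix(); print('delta tool',(M.T@(np.array(p)-s['tool_pos'])).round(4),'pos',s['tool_pos'].round(4),'yaw x',np.degrees(np.arctan2(M[1,0],M[0,0])).round(1),'F',s['force'].round(1))
def tx():
    return R.from_rotvec(robot.read_state()['orientation']).as_matrix()[:,0]
E
python3 -c "
from h import *
p=np.array([.5335,.014,0])+.066*tx(); p[2]=.267; goto(p)"
```

```text
delta tool [0.0569 0.0785 0.0586] pos [0.4546 0.0166 0.3257] yaw x 94.7 F [ 1.   0.1 -2.6]
```

Move above the cup, then dip the nose in and push along tool +x.

```bash

python3 -m jog '0 .019 .026 0 0;0 .019 .026 0 0;0 .019 .0265 0 0;0 0 0 .029 0;0 0 0 .029 0;0 0 0 0 0' 20
python3 -m jog '0 0 0 .015 0;0 0 0 .014 0;0 .004 0 0 0;0 .004 0 .001 0;0 .004 0 .001 0;0 .004 0 .002 0;0 .004 0 .002 0;0 0 0 0 0' 20
python3 -m jog '0 0 0 -.01 0;0 0 0 -.015 0;0 0 0 -.02 0;0 0 0 -.03 0;0 0 0 0 0' 30
python3 fit2.py
```

```text
t: 11.55
tool_pos: [0.5257, 0.08, 0.261]
orientation: [-2.123, -2.306, 0.012]
force: [-1.9, -1.2, -3.3]
opening: 0.0324
gripper_force: 20.0
t: 12.22
tool_pos: [0.5271, 0.1006, 0.2335]
orientation: [2.129, 2.309, 0.002]
force: [-0.3, -1.4, 0.2]
opening: 0.0318
gripper_force: 20.0
t: 12.63
tool_pos: [0.5289, 0.1003, 0.3151]
orientation: [2.126, 2.305, 0.012]
force: [1.5, 0.4, -0.4]
opening: 0.0318
gripper_force: 30.0
14 38.94 [-3.57 17.31]
17 37.43 [-3.27 17.19]
20 35.84 [-3.13 17.39]
23 34.29 [-2.57 17.12]
26 20.74 [-7.74 -4.03]
29 17.61 [-6.59 -3.41]
32 15.15 [-5.59 -2.51]
35 13.9 [-4.37 -1.78]
38 14.7 [-3.32 -0.81]
41 17.01 [-2.28  0.03]
```

```bash
cat > nose.py <<'E'
from h import *
s=robot.read_state();M=R.from_rotvec(s['orientation']).as_matrix();x=M[:,0];z=np.array([0,0,1.]);piv=s['tool_pos']-.065*z
c=robot.read_camera('scene')
for t,d in((33,(-5.2,-2.3)),(35.5,(-4.2,-1.65)),(38,(-3.3,-.8))):
    t=np.radians(t);ax=x*np.sin(t)+z*np.cos(t); p=piv-.066*ax; p0=proj(c,p)
    J=np.stack([(proj(c,p+.001*k)-p0)/.001 for k in(x,z)],1); o=np.linalg.solve(J,d)
    n=-.1196*ax; print(np.degrees(t).round(1),'off x,z mm',(o*1000).round(1),'nose rel TCP tool x,-z mm', np.round([1000*(o[0]-.1196*np.sin(t)),1000*(o[1]-.1196*np.cos(t)-.065)],1))
E
python3 nose.py
```

```text
33.0 off x,z mm [-15.2   4.9] nose rel TCP tool x,-z mm [ -80.3 -160.4]
35.5 off x,z mm [-12.2   3.2] nose rel TCP tool x,-z mm [ -81.6 -159.2]
38.0 off x,z mm [-9.5  0.8] nose rel TCP tool x,-z mm [ -83.1 -158.5]
```

```bash

python3 -m jog '0 0 0 0 -7;0 0 0 0 -7;0 0 0 0 -7;0 0 0 0 -7;0 0 0 0 -7;0 0 0 0 -7;0 0 0 0 -7;0 0 0 0 -7;0 0 0 0 -7;0 0 0 0 -7' 30
python3 -m jog '0 0 0 0 -7;0 0 0 0 -6.7;0 0 0 0 0;0 0 0 0 0'
python3 -c "
from h import *
goto([.4282,-.2949,.255])"
```

```text
t: 13.57
tool_pos: [0.526, 0.0998, 0.3059]
orientation: [-0.411, -3.112, 0.0]
force: [0.0, -0.1, -1.8]
opening: 0.0317
gripper_force: 30.0
t: 13.9
tool_pos: [0.5262, 0.0997, 0.3064]
orientation: [-0.053, -3.139, -0.0]
force: [1.2, 0.5, -1.5]
opening: 0.0317
gripper_force: 30.0
delta tool [ 0.0846 -0.3977  0.0516] pos [0.5262 0.0997 0.3064] yaw x 178.1 F [ 1.2  0.5 -1.5]
```

```bash

python3 -m jog '0 .0085 -.0398 .003 0;0 .0085 -.0398 .003 0;0 .0085 -.0398 .003 0;0 .0085 -.0398 .003 0;0 .0085 -.0398 .003 0;0 .0085 -.0398 .003 0;0 .0085 -.0398 .003 0;0 .0085 -.0398 .003 0;0 .0085 -.0398 .003 0;0 .0085 -.0398 .003 0' 30
python3 -m jog '0 0 0 0 0;0 0 0 0 0;0 0 0 0 0' 45
python3 - <<'E'
from h import *
goto([.4282,-.2949,.25])
A=robot.read_camera('scene');cv2.imwrite('pics/scene4.png',A['color'][:,:,::-1])
s=robot.read_state();print(s['wrist_torque'],s['force'])
E
```

```text
t: 14.73
tool_pos: [0.4288, -0.2973, 0.2772]
orientation: [-0.054, -3.141, -0.001]
force: [0.6, -0.5, -1.5]
opening: 0.0317
gripper_force: 30.0
t: 14.98
tool_pos: [0.4296, -0.2955, 0.2771]
orientation: [-0.053, -3.141, -0.002]
force: [-0.4, 0.5, -3.0]
opening: 0.0319
gripper_force: 45.0
delta tool [0.0014 0.0005 0.0271] pos [ 0.4296 -0.2955  0.2771] yaw x 178.1 F [-0.4  0.5 -3. ]
[ 0.06204138  0.09818169 -0.03192534] [-0.45849737  0.9414068  -2.47909625]
```

```bash
sed 's/range(14,44,3)/(29,32,35,38)/' fit2.py > fit3.py; python3 fit3.py; python3 -m jog '0 .0014 0 .013 0;0 0 0 .014 0;0 0 0 0 0;0 0 0 0 0;0 0 0 0 0' 45; python3 -c "
from h import *
goto([.4282,-.2949,.25])"
```

```text
29 13.59 [-3.04  1.37]
32 12.4 [-2.61  1.56]
35 12.08 [-1.88  1.72]
38 12.96 [-1.38  1.98]
t: 15.5
tool_pos: [0.4288, -0.295, 0.2509]
orientation: [-0.046, -3.141, -0.0]
force: [0.8, -0.8, -2.2]
opening: 0.0319
gripper_force: 45.0
delta tool [0.0006 0.0001 0.0009] pos [ 0.4288 -0.295   0.2509] yaw x 178.3 F [ 0.8 -0.8 -2.2]
```

```bash

python3 -m jog '0 -.0027 0 .0042 0;0 -.0027 0 .0042 0;0 -.0027 0 .0042 0;0 -.0027 0 .0042 0;0 0 0 0 0;0 0 0 0 0' 45; python3 -m jog '0 -.0011 0 .0017 0;0 0 0 0 0;0 0 0 0 0' 45;python3 -m jog '0 -.0011 0 .0017 0;0 0 0 0 0;0 0 0 0 0' 45; python3 -m jog '0 -.0011 0 .0017 0;0 0 0 0 0;0 0 0 0 0' 45
```

```text
t: 16.0
tool_pos: [0.4393, -0.2959, 0.2335]
orientation: [-0.047, -3.141, -0.001]
force: [0.4, -0.0, -2.9]
opening: 0.0315
gripper_force: 45.0
t: 16.25
tool_pos: [0.4403, -0.296, 0.2324]
orientation: [-0.047, -3.141, 0.0]
force: [-1.4, 0.6, -0.8]
opening: 0.0317
gripper_force: 45.0
t: 16.5
tool_pos: [0.4415, -0.2961, 0.2307]
orientation: [-0.047, -3.141, 0.0]
force: [-2.3, 0.3, -0.2]
opening: 0.032
gripper_force: 45.0
t: 16.75
tool_pos: [0.4426, -0.2961, 0.229]
orientation: [0.047, 3.141, -0.0]
force: [-2.1, -0.3, 1.7]
opening: 0.0319
gripper_force: 45.0
```

```bash

python3 -m jog '0 -.0011 0 .0017 0;0 0 0 0 0;0 0 0 0 0;0 0 0 0 0' 45; python3 - <<'E'
from h import *
f=[]
for i in range(8):
    f.append(robot.read_state()['force']); robot.read_camera('top')
f=np.array(f)-[0,0,-2.2]; print(f.mean(0), f.mean(0)@[-.539,.015,.842], robot.read_state()['t'])
E
sed -i 's/(29,32,35,38)/(29,31,33,35,37)/' fit3.py; python3 fit3.py
```

```text
t: 17.08
tool_pos: [0.4437, -0.2961, 0.2273]
orientation: [0.047, 3.141, -0.0]
force: [-3.9, -0.3, 2.6]
opening: 0.0325
gripper_force: 45.0
[-3.59051936 -0.07409294  5.56722957] 6.6217858345021945 17.4833
29 14.91 [-3.05  1.72]
31 13.82 [-2.64  1.67]
33 13.34 [-2.28  1.75]
35 13.11 [-1.89  1.93]
37 13.4 [-1.53  2.  ]
```

```bash
Z='0 0 0 0 0'
python3 -m jog '0 0 0 0 0;0 0 0 0 0;0 0 0 0 0;0 0 0 0 0;0 0 0 0 0;0 0 0 0 0;0 0 0 0 0;0 0 0 0 0;0 0 0 0 0;0 0 0 0 0'
python3 -m jog '0 0 0 0 0;0 0 0 0 0;0 0 0 0 0;0 0 0 0 0;0 0 0 0 0;0 0 0 0 0;0 0 0 0 0;0 0 0 0 0;0 0 0 0 0;0 0 0 0 0'
python3 -m jog '0 0 0 0 0;0 0 0 0 0;0 0 0 0 0;0 0 0 0 0;0 0 0 0 0'
```

```text
t: 18.37
tool_pos: [0.4437, -0.2961, 0.2272]
orientation: [0.047, 3.141, -0.0]
force: [-3.9, -0.4, 3.5]
opening: 0.0314
gripper_force: 45.0
t: 19.2
tool_pos: [0.4437, -0.2961, 0.2272]
orientation: [0.047, 3.141, -0.0]
force: [-3.9, -0.3, 4.6]
opening: 0.0316
gripper_force: 45.0
t: 19.62
tool_pos: [0.4437, -0.2961, 0.2271]
orientation: [0.047, 3.141, -0.0]
force: [-2.9, -0.9, 4.8]
opening: 0.0316
gripper_force: 45.0
```

```bash

python3 -m jog '0 .0027 0 -.0042 0;0 .0054 0 -.0084 0;0 .0081 0 -.0126 0;0 .0054 0 -.0126 0;0 0 0 -.02 0;0 0 0 -.02 0;0 0 0 0 0;0 0 0 0 0' 45
python3 -c "
from h import *
p=np.array([.5335,.014,0])+.075*tx(); p[2]=.265; goto(p)"
```

```text
t: 20.28
tool_pos: [0.4225, -0.2957, 0.3063]
orientation: [0.047, 3.139, -0.003]
force: [-0.2, 0.0, -3.3]
opening: 0.0318
gripper_force: 45.0
delta tool [-0.0266  0.313   0.0408] pos [ 0.4225 -0.2957  0.3063] yaw x 178.3 F [-0.2  0.  -3.3]
```

```bash

python3 -m jog '0 -.0033 .039 0 0;0 -.0033 .039 0 0;0 -.0033 .039 0 0;0 -.0033 .039 0 0;0 -.0033 .039 0 0;0 -.0033 .039 0 0;0 -.0033 .039 0 0;0 -.0035 .04 0 0;0 0 0 0 0;0 0 0 0 0' 30
python3 -m jog '0 0 0 .02 0;0 0 0 .02 0;0 0 0 0 0;0 0 0 0 0;0 0 0 0 0' 30
python3 -c "
from h import *
p=np.array([.5335,.014,0])+.075*tx(); p[2]=.222; goto(p)"
python3 fit3.py
```

```text
t: 21.12
tool_pos: [0.4573, 0.0189, 0.3031]
orientation: [-0.039, -3.139, -0.001]
force: [-0.4, -0.2, -2.0]
opening: 0.0318
gripper_force: 30.0
t: 21.53
tool_pos: [0.458, 0.0158, 0.2653]
orientation: [-0.049, -3.141, 0.0]
force: [0.0, 0.4, -2.5]
opening: 0.0321
gripper_force: 30.0
delta tool [-0.0005  0.0006  0.0433] pos [0.458  0.0158 0.2653] yaw x 178.2 F [ 0.   0.4 -2.5]
29 11.66 [-1.91  2.13]
31 10.8 [-1.6  2. ]
33 10.15 [-1.43  2.13]
35 9.76 [-1.2   2.08]
37 9.92 [-1.04  2.22]
```

```bash

python3 -m jog '0 0 0 .015 0;0 0 0 .015 0;0 0 0 .013 0;0 0 0 0 0;0 0 0 0 0;0 -.005 0 .0015 0;0 -.005 0 .0015 0;0 0 0 0 0' 20
python3 -m jog '0 -.004 0 -.0035 0;0 -.004 0 -.0035 0;0 -.004 0 -.0035 0;0 -.0035 0 -.0035 0;0 -.0045 0 -.003 0;0 -.0045 0 -.003 0;0 -.004 0 -.0025 0;0 -.004 0 -.0025 0;0 0 0 0 0;0 0 0 0 0' 20
sed 's/(29,31,33,35,37)/(4,8,12,16,20,24,28,32)/' fit3.py >fit4.py; python3 fit4.py
```

```text
t: 22.25
tool_pos: [0.4686, 0.0162, 0.2196]
orientation: [-0.047, -3.141, 0.0]
force: [-5.4, -0.9, 0.9]
opening: 0.0318
gripper_force: 20.0
t: 23.08
tool_pos: [0.5012, 0.0154, 0.2444]
orientation: [0.047, 3.14, 0.0]
force: [-0.8, 0.4, -2.0]
opening: 0.0321
gripper_force: 20.0
4 23.16 [-2.01  3.37]
8 21.41 [-1.48  2.62]
12 20.19 [-0.99  1.95]
16 19.55 [-0.51  1.56]
20 19.42 [-0.03  1.16]
24 19.97 [0.58 0.92]
28 21.11 [1.03 0.86]
32 22.63 [1.44 0.92]
```

```bash

python3 -m jog '0 -.005 0 -.002 0;0 -.005 0 -.002 0;0 -.005 0 -.002 0;0 -.0045 0 -.0015 0;0 -.0045 0 -.0015 0;0 -.0045 0 -.001 0;0 0 0 0 0;0 0 0 0 0' 20
sed -i 's/(4,8,12,16,20,24,28,32)/(-4,-1,2,5,8,11,14,18)/' fit4.py; python3 fit4.py
```

```text
t: 23.8
tool_pos: [0.5297, 0.0145, 0.2542]
orientation: [0.047, 3.14, 0.0]
force: [-1.3, 0.5, -3.7]
opening: 0.0318
gripper_force: 20.0
-4 25.39 [-1.08  2.77]
-1 23.97 [-0.68  2.23]
2 22.86 [-0.27  1.5 ]
5 22.32 [0.33 0.81]
8 22.11 [0.7  0.47]
11 22.3 [ 1.13 -0.06]
14 22.69 [ 1.51 -0.38]
18 23.55 [ 2.18 -0.8 ]
```

```bash

python3 -m jog '0 -.004 0 0 0;0 .004 0 0 0;0 .004 0 0 0;0 .004 0 0 0;0 0 0 .004 0;0 0 0 .004 0;0 0 0 .004 0;0 0 0 .004 0;0 0 0 0 0' 15
python3 -m jog '0 0 0 .003 0;0 0 0 .003 0;0 0 0 .003 0;0 0 0 0 0' 15
python3 -m jog '0 0 0 .003 0;0 0 0 .003 0;0 0 0 0 0' 15
```

```text
t: 24.6
tool_pos: [0.5212, 0.0147, 0.2371]
orientation: [0.047, 3.141, -0.0]
force: [2.6, -0.7, -4.7]
opening: 0.0321
gripper_force: 15.0
t: 24.93
tool_pos: [0.5212, 0.0147, 0.2285]
orientation: [0.047, 3.141, -0.0]
force: [3.3, -0.2, -3.5]
opening: 0.032
gripper_force: 15.0
t: 25.18
tool_pos: [0.5211, 0.0147, 0.2226]
orientation: [0.047, 3.141, -0.0]
force: [3.1, -1.2, -1.9]
opening: 0.032
gripper_force: 15.0
```

```bash

python3 -m jog '0 -.004 0 0 0;0 0 0 .003 0;0 0 0 0 0;0 0 0 0 0' 15
python3 -m jog '0 0 0 .003 0;0 0 0 0 0;0 0 0 0 0' 15
python3 -m jog '0 0 0 .003 0;0 0 0 0 0;0 0 0 0 0' 15; python3 fit4.py
```

```text
t: 25.52
tool_pos: [0.5244, 0.0147, 0.2191]
orientation: [-0.047, -3.139, -0.0]
force: [0.4, 0.6, -3.0]
opening: 0.0316
gripper_force: 15.0
t: 25.77
tool_pos: [0.5247, 0.0147, 0.2166]
orientation: [-0.047, -3.14, -0.0]
force: [0.0, -0.0, -2.2]
opening: 0.0321
gripper_force: 15.0
t: 26.02
tool_pos: [0.5249, 0.0146, 0.2137]
orientation: [-0.047, -3.141, -0.0]
force: [0.1, 0.2, -2.8]
opening: 0.0319
gripper_force: 15.0
-4 33.64 [-0.66  3.11]
-1 33.25 [-0.32  2.27]
2 33.0 [0.06 1.5 ]
5 32.79 [0.33 1.05]
8 32.67 [0.53 0.73]
11 32.62 [0.92 0.13]
14 32.65 [ 1.3  -0.14]
18 32.77 [ 1.75 -0.47]
```

```bash

for i in 1 2; do :; done; python3 -m jog '0 0 0 .002 0;0 0 0 0 0;0 0 0 0 0' 15 | egrep 'pos|^force'
python3 -m jog '0 0 0 .002 0;0 0 0 0 0;0 0 0 0 0' 15| egrep 'pos|^force'
python3 -m jog '0 0 0 .002 0;0 0 0 0 0;0 0 0 0 0' 15| egrep 'pos|^force'
```

```text
tool_pos: [0.5253, 0.0146, 0.2123]
force: [0.4, -0.4, -0.4]
tool_pos: [0.5262, 0.0146, 0.2117]
force: [0.8, 0.8, 6.6]
tool_pos: [0.5272, 0.0146, 0.2109]
force: [2.4, -0.2, 10.2]
```

```bash

python3 -m jog '0 0 0 -.003 0;0 0 0 0 0;0.6 0 0 0 0;0.6 0 0 0 0;0.6 0 0 0 0;0.6 0 0 0 0;0.6 0 0 0 0;0.6 0 0 0 0;0.6 0 0 0 0;0.6 0 0 0 0' 15
python3 -m jog '.8 0 0 0 0;.8 0 0 0 0;.8 0 0 0 0;.8 0 0 0 0'
python3 -m jog '.8 0 0 -.02 0;.8 0 0 -.03 0;.8 0 0 -.04 0;.8 0 0 -.03 0;.8 .04 0 0 0;.8 .04 0 0 0;.8 .04 0 0 0;.8 .04 0 0 0;.8 0 0 0 0;.8 0 0 0 0'
python3 - <<'E'
from h import *
c=robot.read_camera('scene'); cv2.imwrite('pics/scene5.png',c['color'][:,:,::-1]); a=c['color'].astype(int)
b=np.load('scene.npz')['color'].astype(int)
d=np.abs(a-b).max(2); r=d[135:210,245:300]; print('changed px around reader',(r>40).sum())
t=robot.read_camera('top')['color'].astype(int); t0=np.load('top.npz')['color'].astype(int)
g=lambda im:im[205:226,240:266].mean(2).astype(int)
print(g(t0)[4:18:2,4:24:2]);print(g(t)[4:18:2,4:24:2])
f=lambda im:im[138:198:3,258:284:2].mean(2).astype(int)
print(f(b));print(f(a))
E
```

```text
t: 27.65
tool_pos: [0.525, 0.0147, 0.2109]
orientation: [-0.047, -3.141, 0.0]
force: [0.0, 0.2, 0.0]
opening: 0.0555
gripper_force: 0.0
t: 27.98
tool_pos: [0.525, 0.0146, 0.2109]
orientation: [-0.047, -3.141, 0.0]
force: [0.0, 0.2, 0.6]
opening: 0.0737
gripper_force: 0.0
t: 28.82
tool_pos: [0.364, 0.0195, 0.3318]
orientation: [0.047, 3.137, -0.0]
force: [0.9, 0.4, 0.1]
opening: 0.0747
gripper_force: 0.0
changed px around reader 900
[[107 100  81 106 115 123 128 133 148 152]
 [103  77  88 115  64  64 115 134 139 149]
 [103  82 111  73  36  36  81 130 124 145]
 [119 120 114  51  36  57 112 108  97 144]
 [129 108 126  99  65 105 118  68 101 144]
 [134  90  90 125 124 123  78  60 122 146]
 [139 120  78  78 114  96  64 110 141 144]]
[[109 104 122 127 120 123 139 147 153 153]
 [105  90 120 100  92 101 131 133 151 154]
 [101  65 117  65  36  58 117  92 137 151]
 [ 99  65 120  64  36  62 118  73 125 150]
 [ 93  78 129  68  44  68 120  67 116 148]
 [ 83  84 138 118 111 118 130  73 128 150]
 [ 83  77 119 126 127 128 118  95 138 146]]
[[161 160 161 164 165 162 162 163 163 164 164 164 164]
 [162
[... 1441 characters left out ...]
86  86  85  85  77  67  96 165 163 164]
 [165 165 124  85  85  86  87  77  66  88 107 106 108]
 [161 162  94  85  86  86  85  76  65  69 107 107 107]
 [162 139  59  85  84  85  86  71  53  18  85 105 107]
 [162 138  43  62  80  84  86  64  18  15  89 107 107]
 [103 164 121  24  19  18  16  19  32 111 109 106 106]
 [ 72  83 123 105 105 105 105 105  91  75  72  84  85]
 [ 72  79  82  85  86  85  85  84  78  74  72  80  82]
 [ 72  79  84  85  87  87  85  82  80  74  73  81  86]
 [ 93  92  59  75  88  85  84  81  77  72  73  81  79]
 [ 48  49  62  75  54  85  84  80  76  73  94  83 107]
 [ 47  49  47  48  50  84  85  88  98 105  86 142 132]
 [ 86  93  79  55  75  99 104 104 105  87 129 161 164]]
```

The tail and flange sit in the same image rows as at the start, so the reader is seated upright and the arm is clear of it.

```bash
python3 -c "
from h import *
print(robot.close_job())"
```

```text
the job is handed in; nothing more can be done
None
```

I pressed the reader's nose on the round tile at about 6.6 N (by the spring figures, roughly 6–7 mm in) and held it still for about 2.5 s, then stood it back in its dock, let go and handed the job in at about 29 s; the end pictures show it upright and seated at its starting height, and no verdict came back.

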